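Seat a glass tube in the scoring cradle and clamp it to length

TASK

Get the long amber glass tube ready for scoring: without picking it up, roll it along the skids into the vee of the cradle and let go so that it settles by its own weight, then gently slide it along the vee until you feel its end butt against the length stop. Then lower the raised weighted hold-down until its cork foot rests on the tube, and leave it there; the glass chips if the stop or the foot hits it hard, so never let the arm drop, and leave the other things on the bench as they are.

Things in the scene. Friction and masses are not known exactly. Their poses are not given: they have to be found in the camera images.
- cradle: Tube-scoring cradle fixed on the bench: aluminium base plate 10 mm thick (x -100..90, y -75..120 mm) with four black saddles. Origin on the bench top under the middle of the vee; y runs along the vee towards the length stop (roughly away from the robot), x across the vee from the skids to the hinge (roughly to the robot's right), z up. Two hinge cheeks at x 65, y +-21 mm are 95 mm high.
- skid (a point): Point on top of the skids, 40 mm above the bench, 55 mm from the vee's centre line; axes as the cradle's. The saddles (18 mm wide, at cradle y -58, -22, 22, 58 mm) each have a flat skid from x -91 to -14 mm with a 5 mm high lip at the outer end, then a 90-degree vee 28 mm wide and 14 mm deep, then a back 48 mm high (x 22..34 mm). Between them only the base plate.
- vee_seat (a point): Point on the vee's centre line at the cradle's x = y = 0, 48.6 mm above the bench: where the axis of the tube lies when it sits in the vee (7.4 mm lower than on the skids). Axes as the cradle's.
- tube: Amber glass tube, 32 mm outside diameter, 176 mm long, 0.10 to 0.17 kg, loose on the skids (axis 56 mm above the bench), 50 to 70 mm from the vee and roughly parallel to it. Origin at mid-length on its axis; its own y axis is the tube's axis, pointing to the stop (x and z turn as it rolls). Its near end, towards the robot, always overhangs the near saddle and can be pushed.
- tube_end (a point): Centre of the tube's end that faces the length stop, on its axis, 88 mm from the tube's origin.
- length_stop: Dark steel angle block with a brass thumb screw, 28 mm wide, top 64 mm above the bench, locked on a rail at the far end of the vee, its face 84 to 100 mm from the cradle's origin along y (set anew each time; it does not give). Origin at the foot of its face, axes as the cradle's. The tube starts 16 to 56 mm short of it.
- stop_face (a point): Point on the stop's face on the vee's centre line, 48.6 mm above the bench; axes as the cradle's, the tube comes from -y.
- hold_down: Weighted steel hold-down arm, 24 x 8 mm, 0.42 kg. Origin on its hinge axis (its y, parallel to the vee), 80 mm above the bench, 65 mm from the vee's centre line. The arm extends to its own -x; level (axes as the cradle's) its cork foot, 65 mm from the hinge, just touches the top of a seated tube. It starts 5 to 12 degrees past upright, leaning away from the vee, held by hinge friction (0.10 N m).
- weight (a point): Top of the round steel weight, 36 mm across and 24 mm high, on the upper side of the hold-down arm 96 mm from the hinge. Because of it the arm, once swung past upright towards the vee, falls unless it is held (about 3 N at the handle) and would strike the glass.
- handle_near (a point): Grip point on the near half of the cross handle: a round steel bar 10 mm thick, 120 mm long (plus 15 mm thick end caps), parallel to the vee, 135 mm from the hinge axis. The arm joins it in the middle; this point lies 40 mm from the middle, towards the robot. The bar turns between the fingers as the arm swings.
- handle_far (a point): The same on the far half of the cross handle, 40 mm from its middle towards the length stop.
- offcut: Bystander: short upright offcut of the same amber tube, 32 mm diameter, 62 mm high, on the bench left of the cradle. Origin under its foot.
- file_3: Bystander: file with beech handle, 188 mm long, 22 mm high, on the bench right of the cradle. Origin at its middle, on the bench.
- tweezers_b: Bystander: steel tweezers, 140 mm long, 7 mm high, on the bench left of the cradle. Origin at the middle, on the bench.
- lighter: Bystander: pocket lighter, 65 mm long, 12 mm high, on the bench well to the left of the cradle. Origin at its middle, on the bench.
- graphite_block: Bystander: black graphite pad, 52 x 82 x 11 mm, on the bench in front of the cradle. Origin under its middle.

How it is judged (in metres and radians):
On the way, in this order (a step that is already met when the one before it is completed fails the run):
1. the tube lies settled in the vee, untouched by the fingers, with the hold-down still raised (x of tube in the frame of vee_seat between -0.002 and 0.002 m and z of tube in the frame of vee_seat between -0.002 and 0.002 m and angle between the y axis of tube and the y axis of cradle, either way round below 0.025 rad and contact force between the fingers and tube below 0.1 N and linear speed of tube below 0.02 m/s and height (world z) of handle_near above 0.15 m), for 0.3 s.
2. lying in the vee, the tube has been slid along until its end presses on the length stop, with the hold-down still raised (x of tube in the frame of vee_seat between -0.002 and 0.002 m and z of tube in the frame of vee_seat between -0.002 and 0.002 m and angle between the y axis of tube and the y axis of cradle, either way round below 0.025 rad and y of tube_end in the frame of stop_face between -0.0015 and 0.0015 m and contact force between tube and length_stop above 1 N and height (world z) of handle_near above 0.15 m), for 0.1 s.
At the end, for the whole second after the job is handed in: The tube rests in the vee (axis within 2 mm of the seat sideways and in height, within 0.025 rad of the vee's direction), its end within 1.5 mm of the stop face, at rest, and the cork foot bears on it with more than 2 N (x of tube in the frame of vee_seat between -0.002 and 0.002 m and z of tube in the frame of vee_seat between -0.002 and 0.002 m and angle between the y axis of tube and the y axis of cradle, either way round below 0.025 rad and y of tube_end in the frame of stop_face between -0.0015 and 0.0015 m and contact force between hold_down and tube above 2 N and linear speed of tube below 0.01 m/s); the robot touches nothing.
It fails at once if the tube is lifted (its axis more than 12 mm above its height on the skids) (z of tube in the frame of vee_seat above 0.0194 m).
It fails at once if the tube is pressed against the length stop with more than 12 N (contact force between tube and length_stop above 12 N).
It fails at once if the cork foot presses or strikes the tube with more than 25 N (contact force between hold_down and tube above 25 N).
It fails at once if a bystander (offcut, file, tweezers, lighter, graphite pad) is moved more than 20 mm (distance of any of offcut, file_3, tweezers_b, lighter, graphite_block from where it was at the start of the episode above 0.02 m).
It also fails if it takes over 72 s, if anything falls off the work surface, if the arm or the gripper's body presses on something with over 40 N, if the wrist force passes 120 N, or if a joint passes its speed limit or range.

ROBOT

A 6-joint arm with a two-finger parallel gripper is mounted at the origin on a cart in front of the work surface, level with it; the furniture and walls round the work are solid. World frame = base frame: x ahead of the robot, y to its left, z up, the work surface at z = 0. Lengths are in mm, angles in rad, forces in N, time in s.
With the tool pointing down it reaches from about 350 to 875 mm from the base axis. Payload 4.2 kg.
Tool frame: the origin (TCP) lies at the very end of the fingers, on their centre line; the grasp point (between the pads) lies 19 mm behind it (arm.grasp_offset is the distance from the TCP to the grasp point, in mm); z points along the fingers, y is the direction in which the jaws open and shut (so a half turn about z gives the same grasp; the last joint's range is limited). The gripper opens to 85 mm and grips with 20 to 120 N. Pads are 22 mm wide; open, the fingers measure 114 mm over their backs; the gripper's body (76 mm by 85 mm) begins 54 mm behind the grasp point. The pads swing forward as they close: fully open they stand 13 mm farther back than shut.
Start: joints at [1.377, 0.385, 0.008, 0, -1.194, -0.259], TCP at [273.394, 562.01, 231.312] pointing down, gripper open.
Joint ranges: [-3.14, 3.14], [-1.21, 2.06], [-1.07, 1.41], [-3.16, 2.05], [-2.99, -0.16], [-3.1, 3.1]. Speed limits (rad/s): [2.79, 2.79, 3.14, 3.14, 3.14, 3.14].

INTERFACE

Orientations are given as a unit quaternion [x, y, z, w].
In Python, from bench import arm gives the robot as it stands.
- The arm moves only by the tool arm_command, never from a script. Its argument "commands" is one flat list of numbers, 4 for each row, row after row: the shift along the tool's x, y, z in m, then the turn about the tool's z in degrees. In form: [tx, ty, tz, roll, tx, ty, tz, roll, ...]. A call has exactly 5 rows; each row shifts and turns the pose as measured when the row begins, along the tool's axes as they then stand; what a row does not reach is not made up. A row lasts 1/10 s, in which the tool goes at most 50 mm and 8.59 degrees, less where a joint would pass 70% of its speed; a pose out of reach is approached as far as the arm can. A call with a gripper value outside its range is refused whole. "jaw" is the opening, from 0 (shut) to 1 (fully open), set as the call begins (left out, the last holds). The fingers move at their own pace and stop on an object; the grip force is fixed at half the most. Time passes only in rows, so rows that do not move let the fingers close, or fill a call up. It gives the time, the measured TCP pose, the force and the opening at its end, in the units of the state.
- arm.read_state(): the state, without advancing time (a new reading comes with each control period).
- arm.get_image(name): name is "scene" or "top" or "wrist"; returns the picture (400x640x3 uint8, red, green, blue); there is no depth.
- arm.camera_info(name): a dict with "camera_matrix" (3x3 intrinsics, pixels), "k1" (the pictures are not rectified: a ray, as slopes to the right and down, at radius r is drawn at 1 + k1 r^2 times it, then the intrinsics apply), "world_from_camera" (4x4, takes a point from camera to world coordinates). Camera axes: x right, y down, z forward; pixel columns grow to the right and rows downward; lengths in mm; the calibration is good to about 2 mm. A picture is of the moment at which its call begins: read the wrist's pose just before it. camera_info takes no time and is no camera call; for the wrist camera it gives the pose at the moment of the call.
- arm.job_done(): hands the job in, once; it reports no verdict.
Trained networks look in the newest picture that a camera, given by its name, has taken for a name from the list of things; names that differ only in an ending like _2 or _b are one class to them, and where a whole thing is asked for, a point or a joint stands for the part that bears it (a point fixed in the world has none). Each returns a list of dicts, best first, with "confidence" (0 to 1); they miss things now and then, are a little off and sometimes report something else, mostly with a low value. They report only what shows in the picture. A call takes as long as a camera call.
- arm.regions_of(camera, target): "mask" (400x640 bool, what is visible of it).
- arm.place_of(camera, target): "centre" ([x, y, z] in mm, in the coordinates of the camera as it stood for that picture, good to about 4 mm: a listed point, or the origin of a listed thing).
The state is a dict: "clock": time; "joints": joint angles; "joint_vel": joint speeds; "joint_efforts": joint torques, N m; "position": TCP position; "ee_rot": TCP orientation; "contact_force": force on the tool from outside, world axes, zero at the start; "wrist_torque": the same for the moment, N m; "gripper_width": finger opening in mm.
Only numpy, scipy, OpenCV 4.12 (cv2) and the standard library are available. Lean on these libraries where they do the work, as an engineer would, in place of code of your own. Each camera call takes 0.05 s, during which the arm holds its last target.

## Working session

There is one attempt and no reset: what is moved stays moved. The work goes in short steps, Python scripts to look and compute and a tool call to move; the robot and the scene stay as the last step left them, time stands still between calls to the robot, and variables do not carry over. Pictures are saved under pics/ and viewed, and the job is handed in when it is done.

Besides the shell and the picture viewer there is one more tool, called after "Request:" in YAML: its name, and indented under it one key for each argument. arm_command: Moves the arm, as the interface text tells. Its arguments: {"type":"object","properties":{"commands":{"type":"array"},"jaw":{"type":"number"}},"required":["commands"]}

```bash
ls; mkdir -p pics; cat > h.py <<'E'
import numpy as np, cv2
from bench import arm
def cam(n):
    c=arm.camera_info(n); return np.array(c["camera_matrix"]),c["k1"],np.array(c["world_from_camera"])
def proj(n,P):
    K,k1,T=cam(n); p=np.linalg.inv(T)@np.append(P,1); x,y=p[0]/p[2],p[1]/p[2]
    f=1+k1*(x*x+y*y); return K[0,0]*x*f+K[0,2],K[1,1]*y*f+K[1,2]
def ray(n,u,v):
    K,k1,T=cam(n); xd,yd=(u-K[0,2])/K[0,0],(v-K[1,2])/K[1,1]; x,y=xd,yd
    for _ in range(20):
        f=1+k1*(x*x+y*y); x,y=xd/f,yd/f
    d=T[:3,:3]@np.array([x,y,1]); return T[:3,3],d/np.linalg.norm(d)
def atz(n,u,v,z):
    o,d=ray(n,u,v); return o+d*(z-o[2])/d[2]
def snap(n,f):
    im=arm.get_image(n); cv2.imwrite('pics/'+f,im[:,:,::-1]); return im
def place(n,t,T=None):
    T=cam(n)[2] if T is None else T
    return [(round(r["confidence"],2),np.round((T@np.append(r["centre"],1))[:3],1)) for r in arm.place_of(n,t)]
E
python3 - <<'E'
from h import *
print(arm.read_state())
for n in("scene","top","wrist"): snap(n,n+'0.png')
for n in("scene","top","wrist"): print(n,np.round(cam(n)[2],3).tolist(),cam(n)[0].tolist())
for n in("scene","top"):
  for t in("cradle","tube","tube_end","vee_seat","stop_face","handle_near","handle_far","weight","hold_down","length_stop"):
    print(n,t,place(n,t)[:2])
print(arm.read_state()["clock"])
E
```

```text
pics
{'clock': 0.0, 'joints': array([ 1.37662427e+00,  3.85529411e-01,  6.61965202e-03, -5.32327589e-04,
       -1.19400495e+00, -2.58576392e-01]), 'joint_vel': array([-0.00023177,  0.00161977, -0.00111008,  0.00071282, -0.00096037,
       -0.00129233]), 'joint_efforts': array([-5.25372070e-05, -3.92286372e+01,  1.88396662e+01,  4.18629304e+00,
       -4.64885714e-03,  8.12877147e-06]), 'position': array([273.12910335, 561.49991628, 230.23061511]), 'ee_rot': array([ 9.74463968e-01, -2.24541291e-01, -2.13157887e-04,  1.06660806e-03]), 'contact_force': array([-0.26187118,  0.16535183,  0.18856614]), 'wrist_torque': array([ 0.02857658, -0.01073312,  0.05149588]), 'gripper_width': 85.12409539607174}
scene [[0.658, -0.419, 0.626, 17.654], [-0.753, -0.338, 0.565, -485.178], [-0.025, -0.843, -0.538, 592.464], [0.0, 0.0, 0.0, 1.0]] [[427.32373002703355, 0.0, 308.13384036551366], [0.0, 427.32373002703355, 196.32949091029647], [0.0, 0.0, 1.0]]
top [[-0.028, -0.998, 0.065, 501.147], [-0.999, 0.03, 0.028, 46.545], [-0.03, -0.064, -0.998, 1063.838], [0.0, 0.0, 0.0, 1.0]] [[450.7484682708266, 0.0,
[... 974 characters left out ...]
])), (0.32, array([ 6.243e+02, -1.632e+02, -6.000e-01]))]
top tube [(0.78, array([590.6,  11.1,  57.3]))]
top tube_end [(0.89, array([673.9,   7.8,  58.2])), (0.32, array([430. ,  50.7,   3. ]))]
top vee_seat [(0.73, array([619.5, -43.6,  45.6]))]
top stop_face [(0.55, array([710.6, -47.5,  47.3]))]
top handle_near [(0.58, array([ 573.9, -133.2,  212.9])), (0.32, array([623.9,   9.3,  39.9]))]
top handle_far [(0.82, array([ 657. , -139.5,  209.3])), (0.56, array([591.3,  10.9,  55.7]))]
top weight [(0.87, array([ 617.9, -152.5,  163.8])), (0.58, array([ 658.2, -140.8,  213.2]))]
top hold_down [(0.64, array([ 613.3, -105.9,   80. ]))]
top length_stop [(0.5, array([714. , -48.5,  17.2]))]
1.15
```

View pictures.

View pics/scene0.png

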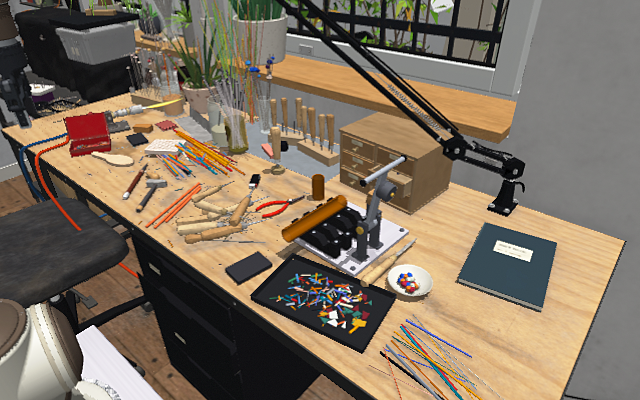

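View pics/top0.png

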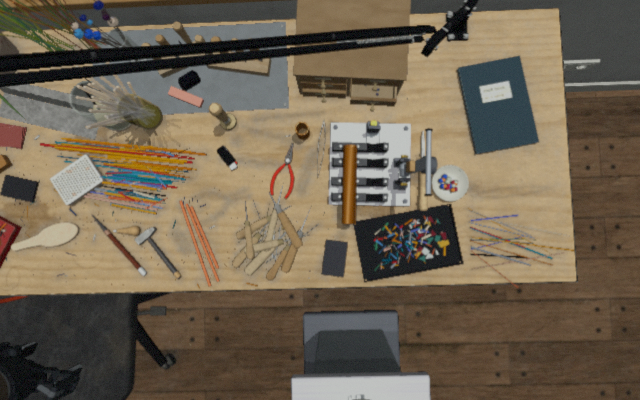

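View pics/wrist0.png

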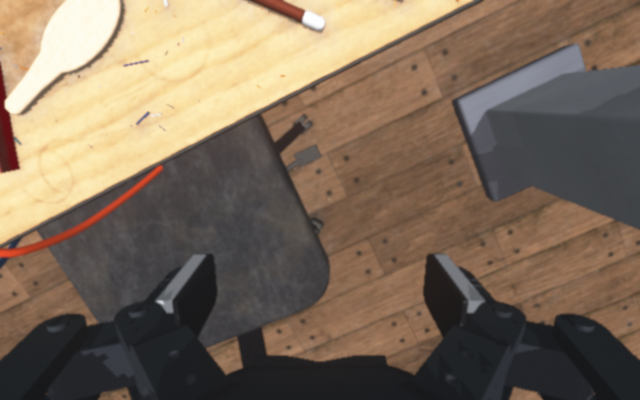

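```bash
python3 - <<'E'
from h import *
im=cv2.imread('pics/top0.png')[100:260,300:480]
cv2.imwrite('pics/topc.png',cv2.resize(im,None,fx=4,fy=3.7,interpolation=cv2.INTER_CUBIC)[:600,:800])
E
```

```text
(no output)
```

View pics/topc.png

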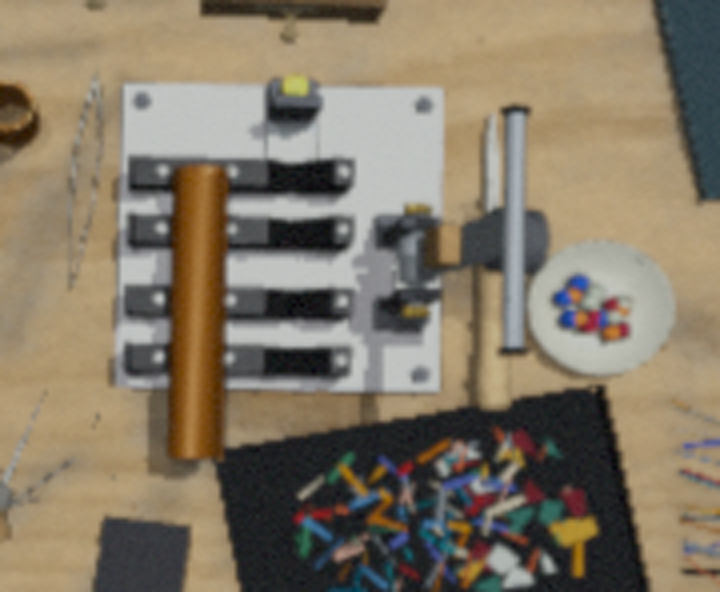

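Request:
arm_command:
  commands: [-0.01,0.048,0,-8,0.004,0.048,0,-8,0.016,0.046,0,-8,0.02,0.045,0,0,0.02,0.045,0,0]
  jaw: 0.5

```text
clock: 1.65
position: [277.2, 336.2, 227.7]
ee_rot: [1.0, -0.004, 0.0, 0.002]
contact_force: [1.6, -0.4, -0.4]
gripper_width: 42.3
```

```bash
python3 - <<'E'
from h import *
pts=[(123,83,-100,120),(444,88,90,120),(441,390,90,-75),(116,385,-100,-75)]
W=np.array([atz('top',300+u/4,100+v/3.7,10)[:2] for u,v,_,_ in pts]); M=np.array([p[2:] for p in pts],float)
Wc,Mc=W.mean(0),M.mean(0)
U,S,Vt=np.linalg.svd((M-Mc).T@(W-Wc)); R=Vt.T@U.T; t=Wc-R@Mc
print(W.round(1).tolist(), S.sum()/((M-Mc)**2).sum()); print(R,t,np.degrees(np.arctan2(-R[1,0]*0+R[1,1],R[0,1])))
print("stop 84..100",[R@[0,y]+t for y in(84,100)])
for u,v in((200,167),(196,458)): print(atz('top',300+u/4,100+v/3.7,60))
print('stop', atz('top',300+293/4,100+118/3.7,40), atz('top',300+293/4,100+100/3.7,64))
E
```

```text
[[741.0, 49.1], [731.4, -139.6], [539.2, -130.1], [547.9, 58.8]] 0.9920115630511327
[[-0.049142   0.9987918]
 [-0.9987918 -0.049142 ]] [617.16285552 -44.34430906] -2.81676385888415
stop 84..100 [array([701.06136688, -48.47223731]), array([717.04203571, -49.25850936])]
[676.58413026   7.31405556  60.        ]
[500.56473176  15.11957036  60.        ]
stop [708.93943571 -47.59155783  40.        ] [715.07491165 -45.77313633  64.        ]
```

Request:
arm_command:
  commands: [0.035,0.03,0,0,0.04,0.03,0,0,0.04,0.03,0,0,0.04,0.03,0,0,0.04,0.03,0,0]

```text
clock: 2.15
position: [470.1, 180.2, 231.6]
ee_rot: [1.0, -0.001, 0.003, -0.002]
contact_force: [0.2, 2.4, -0.2]
gripper_width: 42.3
```

Request:
arm_command:
  commands: [0.025,0.026,0,0,0.025,0.026,0,0,0.025,0.026,0,0,0.025,0.026,0,0,0.02,0.024,0,0]

```text
clock: 2.65
position: [596.7, 44.0, 232.3]
ee_rot: [1.0, -0.003, 0.004, -0.002]
contact_force: [0.6, 0.8, -0.3]
gripper_width: 42.6
```

Request:
arm_command:
  commands: [0,0,0.005,-8.5,0,0,0.01,-8.5,0,0,0.01,-8.5,0,0,0.01,-8.5,0,0,0.01,-8.5]

```text
clock: 3.15
position: [601.3, 39.4, 186.5]
ee_rot: [0.931, 0.365, 0.006, 0.0]
contact_force: [-0.4, -0.5, -0.2]
gripper_width: 42.7
```

Request:
arm_command:
  commands: [0,0,0.01,-8.5,0,0,0.01,-8.5,0,0,0.01,-8.5,0,0,0.01,-8.5,0,0,0.005,-8.5]

```text
clock: 3.65
position: [601.6, 39.3, 139.1]
ee_rot: [0.733, 0.681, 0.005, 0.002]
contact_force: [-0.2, -0.4, -0.2]
gripper_width: 42.7
```

```bash
cat >> h.py <<'E'
from scipy.spatial.transform import Rotation
def yaw():
    s=arm.read_state(); R=Rotation.from_quat(s["ee_rot"]).as_matrix(); return np.degrees(np.arctan2(R[1,0],R[0,0])),s,R
E
python3 - <<'E'
from h import *
y,s,R=yaw(); print(y,s["position"],s["joints"],R.round(3).tolist(),s["contact_force"]); snap('wrist','w1.png')
E
```

```text
85.78440660231477 [601.64856727  39.28617887 139.12490521] [ 3.33559515e-01  4.20710694e-01 -1.83036619e-01  2.63120036e-04
 -9.55681065e-01  2.73428389e+00] [[0.074, 0.997, 0.011], [0.997, -0.074, 0.004], [0.004, 0.011, -1.0]] [-0.19235775 -0.35764852 -0.15948982]
```

View pics/w1.png

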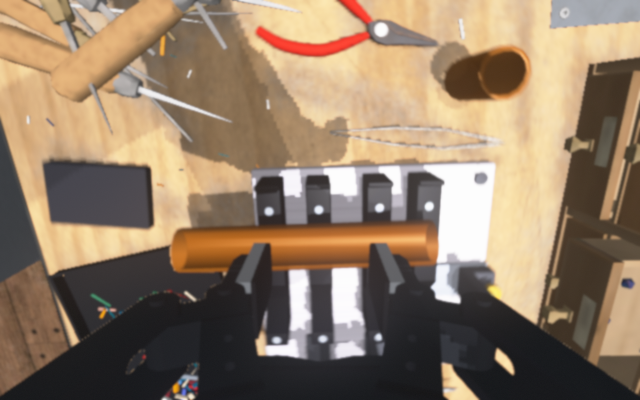

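Request:
arm_command:
  commands: [0.008,-0.006,0.0,-1.4,0.008,-0.005,0.005,0,0,0,0.015,0,0,0,0.015,0,0,0,0.01,0]

```text
clock: 4.2
position: [592.0, 59.8, 94.9]
ee_rot: [0.725, 0.688, 0.008, 0.004]
contact_force: [-0.3, -0.2, 0.8]
gripper_width: 42.7
```

```bash
python3 - <<'E'
from h import *
y,s,R=yaw(); print(y,s["position"],s["contact_force"]); 
T=cam('wrist')[2]; snap('wrist','w2.png')
print(place('wrist','tube',T)[:2],place('wrist','tube_end',T)[:2],place('wrist','stop_face',T)[:2])
E
```

```text
86.98918503388754 [592.02752175  59.8264884   94.9248287 ] [-0.31829248 -0.1816743   0.7543078 ]
[(0.87, array([589.3,   9.2,  54. ])), (0.46, array([684.9,  76.8,   2.6]))] [(0.61, array([678. ,   5.6,  56. ]))] [(0.65, array([707.8, -48.7,  55.5]))]
```

View pics/w2.png

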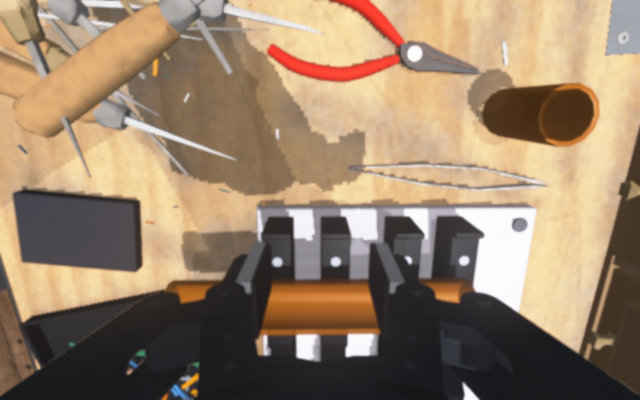

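Request:
arm_command:
  commands: [0,0,0.012,0,0,0,0.012,0,0,0,0.012,0,0,0,0.008,0,0,0,0,0]

```text
clock: 4.9
position: [594.4, 59.7, 49.4]
ee_rot: [0.726, 0.688, 0.009, 0.004]
contact_force: [0.8, -0.5, 1.0]
gripper_width: 42.7
```

```bash
python3 - <<'E'
from h import *
y,s,R=yaw(); print(y,s["position"],s["contact_force"]); 
snap('scene','s2.png'); im=cv2.imread('pics/s2.png')[150:300,220:450]; cv2.imwrite('pics/s2c.png',cv2.resize(im,None,fx=3.4,fy=3.4))
E
```

```text
86.96523533505751 [594.44175242  59.72133359  49.38898496] [ 0.78378633 -0.50305557  0.98019435]
```

View pics/s2c.png

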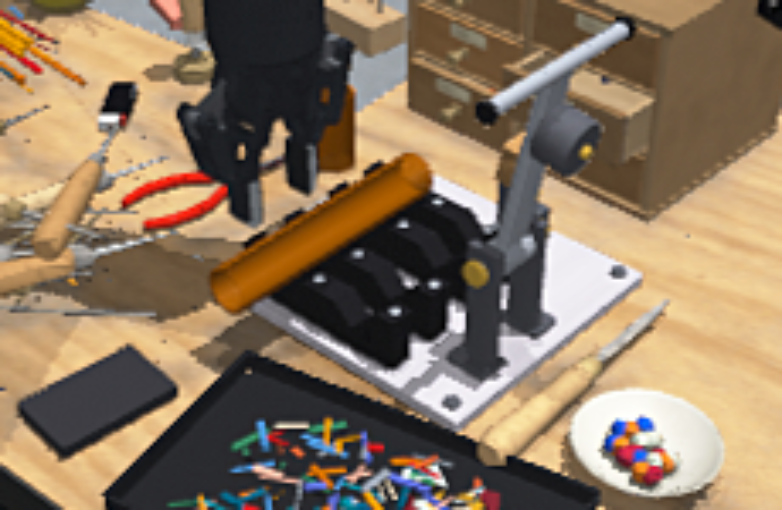

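Request:
arm_command:
  commands: [-0.004,0,0.001,0,-0.004,0,0.001,0,-0.004,0,0,0,-0.003,0,0,0,-0.003,0,0,0]

```text
clock: 5.45
position: [594.9, 40.6, 48.9]
ee_rot: [0.725, 0.688, 0.011, 0.005]
contact_force: [0.7, 1.1, -0.2]
gripper_width: 42.3
```

Request:
arm_command:
  commands: [-0.003,0,0,0,-0.003,0,0,0,-0.003,0,0,0,-0.003,0,0,0,-0.003,0,0,0]

```text
clock: 5.95
position: [594.4, 24.3, 49.5]
ee_rot: [0.725, 0.688, 0.011, 0.006]
contact_force: [-0.4, 0.0, 0.0]
gripper_width: 42.9
```

```bash
python3 - <<'E'
from h import *
y,s,R=yaw(); print(y,s["position"],s["contact_force"]); 
print(place('top','tube')[:2],place('scene','tube')[:2])
snap('top','t3.png'); im=cv2.imread('pics/t3.png')[100:260,300:480]; cv2.imwrite('pics/t3c.png',cv2.resize(im,None,fx=4,fy=3.7,interpolation=cv2.INTER_CUBIC))
E
```

```text
86.98331918900843 [594.44227971  24.32303435  49.49875951] [-0.36673046  0.02247403  0.04223733]
[(0.78, array([590.6,  11.1,  57.3]))] [(0.57, array([587.4,   6.7,  53.1]))]
```

View pics/t3c.png

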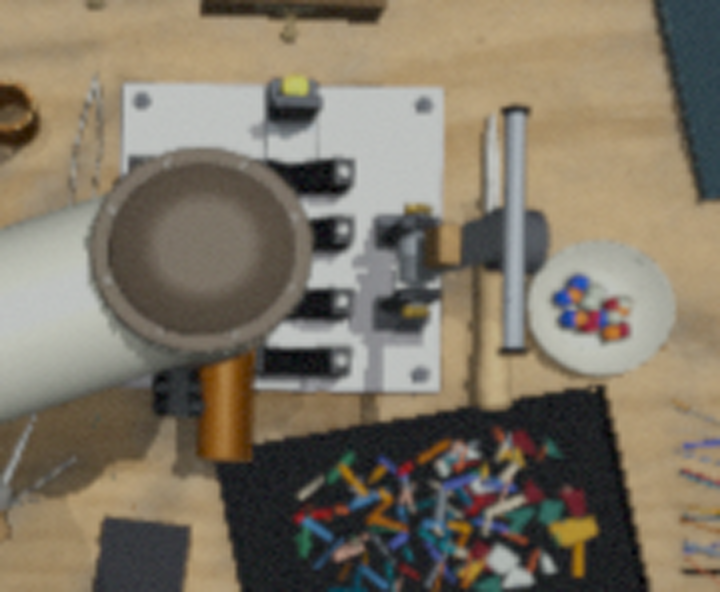

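Request:
arm_command:
  commands: [-0.003,0,0,0,-0.003,0,0,0,-0.003,0,0,0,-0.003,0,0,0,-0.003,0,0,0]

```text
clock: 6.6
position: [593.6, 8.7, 49.3]
ee_rot: [0.725, 0.688, 0.011, 0.006]
contact_force: [0.2, -0.0, 0.1]
gripper_width: 42.2
```

```bash
python3 - <<'E'
from h import *
y,s,R=yaw(); print(y,s["position"],s["contact_force"]); 
snap('scene','s4.png'); im=cv2.imread('pics/s4.png')[150:300,220:450]; im=cv2.resize(im,None,fx=2.6,fy=2.6)
snap('wrist','w4.png'); im2=cv2.imread('pics/w4.png')[180:400]
cv2.imwrite('pics/c4.png',np.vstack([im,cv2.resize(im2,(im.shape[1],205))]))
E
```

```text
87.02256589190993 [593.62007749   8.72809325  49.27044082] [ 0.22218463 -0.03171205  0.09894832]
```

View pics/c4.png

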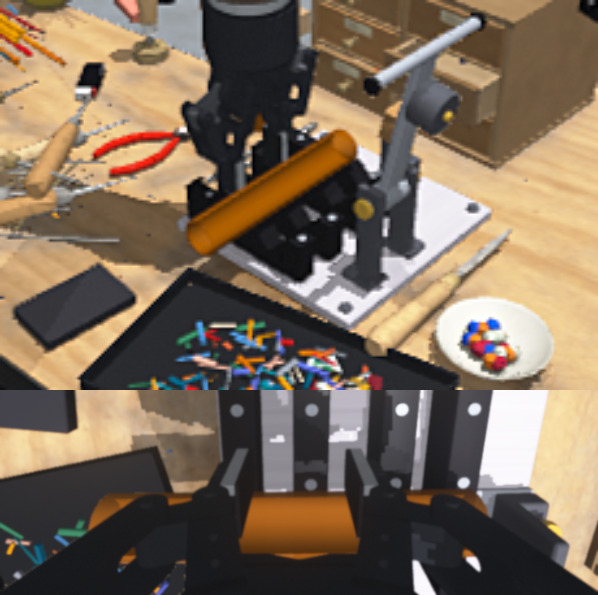

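Request:
arm_command:
  commands: [-0.003,0,0,0,-0.003,0,0,0,-0.002,0,0,0,-0.002,0,0,0,0,0,0,0]

```text
clock: 7.2
position: [592.8, -2.5, 49.1]
ee_rot: [0.725, 0.688, 0.011, 0.006]
contact_force: [-0.5, 0.1, -0.1]
gripper_width: 42.6
```

```bash
cat > look.py <<'E'
import sys
from h import *
k=sys.argv[1]
y,s,R=yaw(); print(y,s["position"],s["contact_force"]); 
snap('scene','s%s.png'%k); im=cv2.imread('pics/s%s.png'%k)[150:300,220:450]; im=cv2.resize(im,None,fx=2.6,fy=2.6)
snap('wrist','w%s.png'%k); im2=cv2.imread('pics/w%s.png'%k)[180:400]
cv2.imwrite('pics/c%s.png'%k,np.vstack([im,cv2.resize(im2,(im.shape[1],205))]))
E
python3 look.py 5
```

```text
86.98548157417657 [592.84353034  -2.47549521  49.06457392] [-0.54024469  0.05864672 -0.08279632]
```

View pics/c5.png

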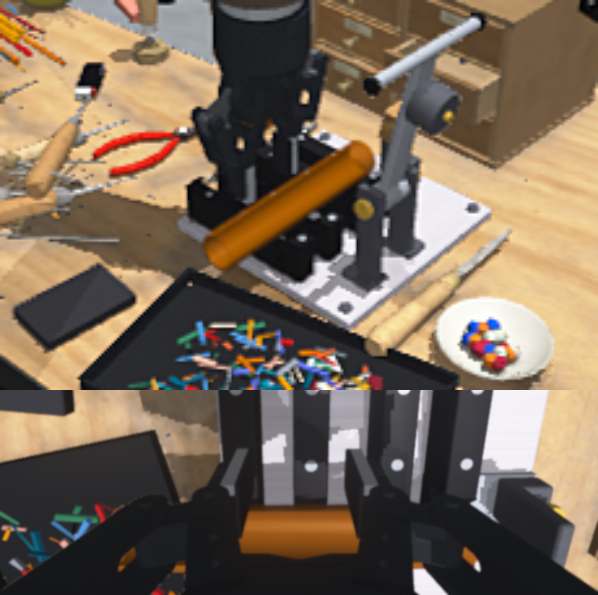

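Request:
arm_command:
  commands: [0.01,0,0,0,0.015,0,0,0,0.015,-0.01,-0.02,0,0.0,-0.02,-0.025,0,0.0,-0.02,-0.025,0]

```text
clock: 7.8
position: [542.4, 45.0, 115.9]
ee_rot: [0.725, 0.688, 0.008, 0.004]
contact_force: [-0.1, 0.4, 0.3]
gripper_width: 42.9
```

Request:
arm_command:
  commands: [0,-0.02,-0.005,8,0,-0.02,-0.005,8.5,0,-0.02,0,8.5,0,-0.02,0,8.5,0,-0.02,0,8.5]
  jaw: 0

```text
clock: 8.3
position: [449.0, 85.5, 129.6]
ee_rot: [0.926, 0.377, 0.015, 0.001]
contact_force: [1.1, -0.1, -0.5]
gripper_width: -0.5
```

Request:
arm_command:
  commands: [0,0,0,8.5,0,0,0,8.5,0,0,0,8.5,0,0,0,8.5,0,0,0,8.5]

```text
clock: 8.8
position: [446.2, 92.5, 131.1]
ee_rot: [1.0, 0.012, 0.015, -0.006]
contact_force: [-0.5, 0.3, -0.2]
gripper_width: -0.2
```

```bash
python3 - <<'E'
from h import *
y,s,R=yaw(); print(y,s["position"],s["contact_force"],s["gripper_width"]); 
snap('top','t6.png');snap('scene','s6.png'); T=cam('wrist')[2]; snap('wrist','w6.png')
for t in('tube','tube_end','stop_face','vee_seat'):
  print(t,place('top',t)[:2],place('scene',t)[:2],place('wrist',t,T)[:2])
im=cv2.imread('pics/t6.png')[100:260,300:480]; a=cv2.resize(im,(450,400),interpolation=cv2.INTER_CUBIC)
b=cv2.resize(cv2.imread('pics/w6.png'),(350,219)); b2=cv2.resize(cv2.imread('pics/s6.png')[150:270,220:450],(350,181))
cv2.imwrite('pics/c6.png',np.hstack([a,np.vstack([b,b2])]))
E
```

```text
1.3976457185877262 [446.24718964  92.46953691 131.1117269 ] [-0.50395787  0.31004214 -0.17943663] -0.2122826595712371
tube [(0.94, array([585.2, -42. ,  46.9])), (0.32, array([ 614.9, -106.8,   75.2]))] [(0.7, array([586.2, -43.1,  46.8])), (0.48, array([ 654.2, -133. ,  210.8]))] []
tube_end [(0.57, array([675.1, -48.8,  49.4]))] [(0.64, array([674.8, -49.6,  49.3]))] []
stop_face [(0.68, array([713.6, -49.9,  52.2])), (0.47, array([722.1, 113.3,   2.4]))] [(0.54, array([709.4, -49.5,  47.5])), (0.27, array([6.629e+02, 2.967e+02, 1.000e-01]))] []
vee_seat [(0.69, array([619.3, -44.8,  43.7]))] [(0.95, array([619.2, -46. ,  50.2]))] []
```

View pics/c6.png

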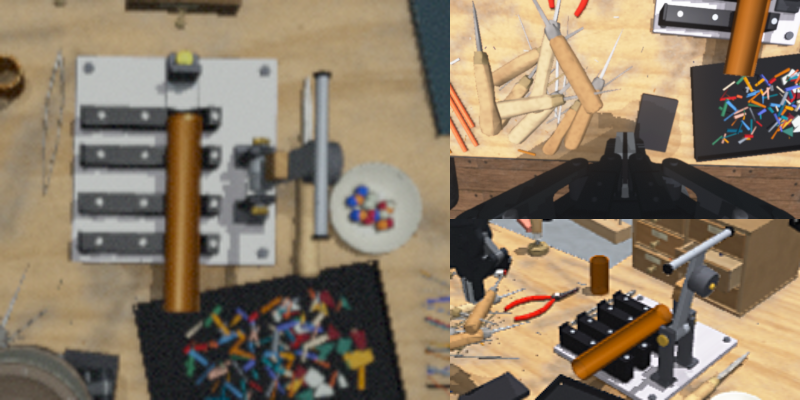

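Request:
arm_command:
  commands: [0.003,0.026,0.0,4.2,0.004,0.026,0,0,0.004,0.026,0,0,0.004,0.026,0,0,0.004,0.016,0,0]

```text
clock: 10.05
position: [463.0, -31.4, 130.3]
ee_rot: [1.0, -0.02, 0.016, -0.006]
contact_force: [-0.6, 0.4, 0.1]
gripper_width: 0.0
```

```bash
python3 - <<'E'
from h import *
y,s,R=yaw(); print(y,s["position"],s["contact_force"],R.round(3).tolist())
T=cam('wrist')[2]; snap('wrist','w7.png'); print(place('wrist','tube',T)[:2])
E
```

```text
-2.3400982404239694 [463.03422281 -31.38766414 130.28632782] [-0.58071741  0.44410946  0.11484726] [[0.999, -0.04, 0.032], [-0.041, -0.999, 0.012], [0.031, -0.013, -0.999]]
[(0.72, array([588.1, -42.3,  47.7]))]
```

View pics/w7.png

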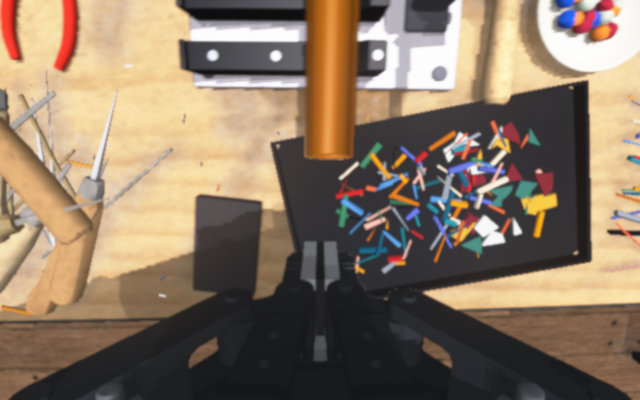

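Request:
arm_command:
  commands: [0,0.006,0.02,0,0,0.002,0.02,0,0,0,0.02,0,0,0,0.02,0,0,0,0.006,0]

```text
clock: 10.65
position: [468.2, -36.5, 43.6]
ee_rot: [1.0, -0.021, 0.019, -0.007]
contact_force: [-0.6, 0.0, 0.5]
gripper_width: 0.4
```

```bash
python3 look.py 8
```

```text
-2.4213125294990676 [468.23119093 -36.4895946   43.59427096] [-0.60769396  0.03933702  0.4971351 ]
```

View pics/w8.png

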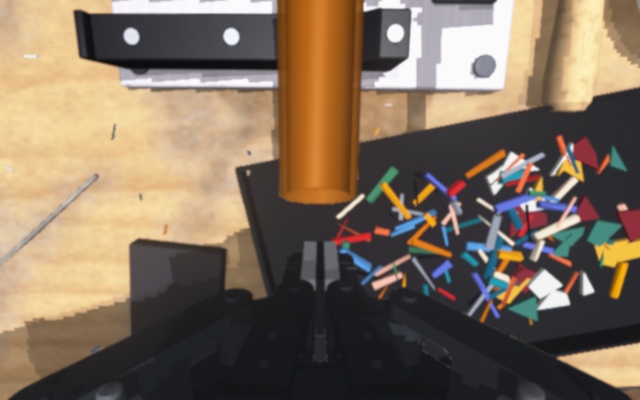

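Request:
arm_command:
  commands: [0.004,0,0,0,0.004,0,0,0,0.004,0,0,0,0.003,0,0,0,0.003,0,0,0]

```text
clock: 11.25
position: [490.7, -36.1, 49.1]
ee_rot: [0.999, -0.02, 0.023, -0.008]
contact_force: [-0.9, -0.3, -0.6]
gripper_width: -0.1
```

Request:
arm_command:
  commands: [0.003,0,0,0,0.003,0,0,0,0.003,0,0,0,0.003,0,0,0,0.003,0,0,0]

```text
clock: 11.75
position: [505.5, -37.1, 49.4]
ee_rot: [1.0, -0.02, 0.022, -0.008]
contact_force: [-1.6, 0.4, -0.3]
gripper_width: 0.2
```

```bash
python3 look.py 9
```

```text
-2.369021382774678 [505.48213648 -37.09666624  49.38582368] [-1.55648498  0.43643284 -0.27779192]
```

View pics/c9.png

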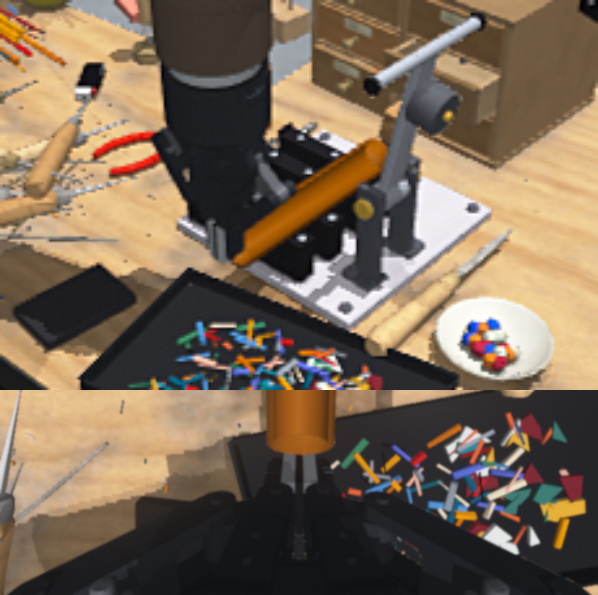

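Request:
arm_command:
  commands: [0.002,0,0.0015,0,0.002,0,0.0015,0,0.002,0,0.0015,0,0.002,0,0.001,0,0.002,0,0.001,0]

```text
clock: 12.35
position: [514.0, -38.1, 42.7]
ee_rot: [1.0, -0.021, 0.019, -0.007]
contact_force: [-2.1, 0.7, 2.8]
gripper_width: 0.4
```

```bash
python3 - <<'E'
from h import *
snap('top','t10.png');snap('scene','s10.png')
for t in('tube','tube_end','stop_face'):
  print(t,place('top',t)[:2],place('scene',t)[:2])
im=cv2.imread('pics/t10.png')[100:240,330:430]; a=cv2.resize(im,(400,560),interpolation=cv2.INTER_CUBIC)
b=cv2.resize(cv2.imread('pics/s10.png')[190:260,300:400],(400,280))
cv2.imwrite('pics/c10.png',np.hstack([a,np.vstack([b,b*0])]))
E
```

```text
tube [(0.84, array([612.4, -42.7,  50.7])), (0.59, array([617.7, -42.5,  47. ]))] [(0.77, array([610. , -47.2,  45.5])), (0.39, array([ 574.9, -132.9,  208.3]))]
tube_end [(0.81, array([698.4, -50.7,  48.8]))] [(0.84, array([699.6, -51.9,  47.7]))]
stop_face [(0.43, array([712.6, -50.3,  46.2]))] [(0.64, array([617.7, -46.2,  50.8])), (0.39, array([711.2, -50.1,  50.2]))]
```

View pics/c10.png

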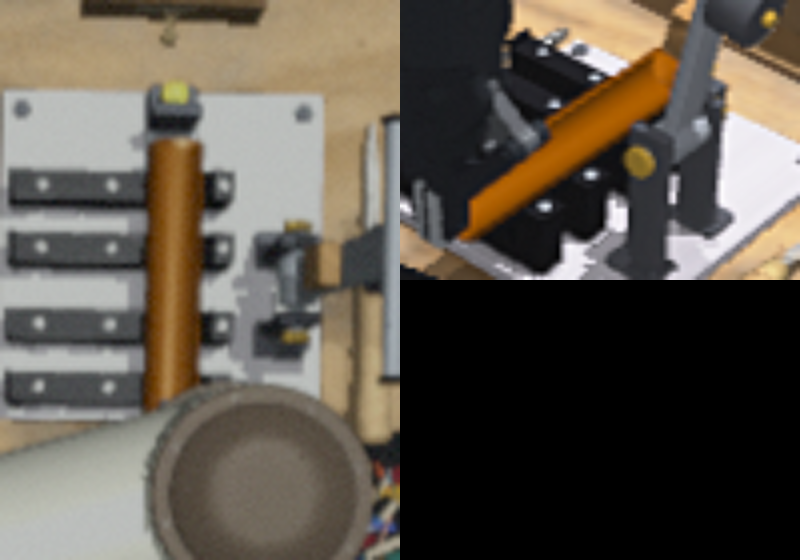

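Request:
arm_command:
  commands: [0.002,0,0,0,0.002,0,0,0,0.0015,0,0,0,0.0015,0,0,0,0.001,0,0,0]

```text
clock: 13.25
position: [523.6, -38.1, 43.4]
ee_rot: [1.0, -0.021, 0.021, -0.008]
contact_force: [-1.0, -0.3, 0.1]
gripper_width: -0.1
```

Request:
arm_command:
  commands: [0.001,0,0,0,0.001,0,0,0,0.001,0,0,0,0.001,0,0,0,0.001,0,0,0]

```text
clock: 13.75
position: [526.7, -38.6, 42.9]
ee_rot: [1.0, -0.021, 0.018, -0.007]
contact_force: [-3.0, -0.3, 1.9]
gripper_width: 0.0
```

Request:
arm_command:
  commands: [0.001,0,0,0,0.001,0,0,0,0.001,0,0,0,0.001,0,0,0,0.001,0,0,0]

```text
clock: 14.25
position: [526.7, -38.7, 43.0]
ee_rot: [1.0, -0.021, 0.013, -0.007]
contact_force: [-4.7, 1.5, 2.9]
gripper_width: 0.1
```

```bash
python3 - <<'E'
from h import *
y,s,R=yaw(); print(y,s["position"],s["contact_force"],R.round(3).tolist())
snap('top','t11.png');snap('scene','s11.png')
for t in('tube','tube_end','stop_face'):
  print(t,place('top',t)[:2],place('scene',t)[:2])
im=cv2.imread('pics/t11.png')[100:240,330:430]; a=cv2.resize(im,(400,560),interpolation=cv2.INTER_CUBIC)
b=cv2.resize(cv2.imread('pics/s11.png')[190:260,300:400],(400,280))
cv2.imwrite('pics/c11.png',np.hstack([a,np.vstack([b,b*0])]))
E
```

```text
-2.4691896419924557 [526.71112112 -38.69811189  42.99988237] [-4.66680781  1.49482162  2.94502422] [[0.999, -0.043, 0.026], [-0.043, -0.999, 0.014], [0.025, -0.015, -1.0]]
tube [(0.62, array([ 615.3, -154.5,  164.1])), (0.61, array([622.8, -44.5,  45. ]))] [(0.78, array([625.2, -46.3,  46.4]))]
tube_end [(0.75, array([711.8, -52. ,  48.8])), (0.38, array([722.2, 112.3,  -3.4]))] [(0.83, array([716. , -50.5,  47.3]))]
stop_face [(0.51, array([711.7, -52.6,  46.7]))] [(0.55, array([710.7, -48.5,  49.4]))]
```

View pics/c11.png

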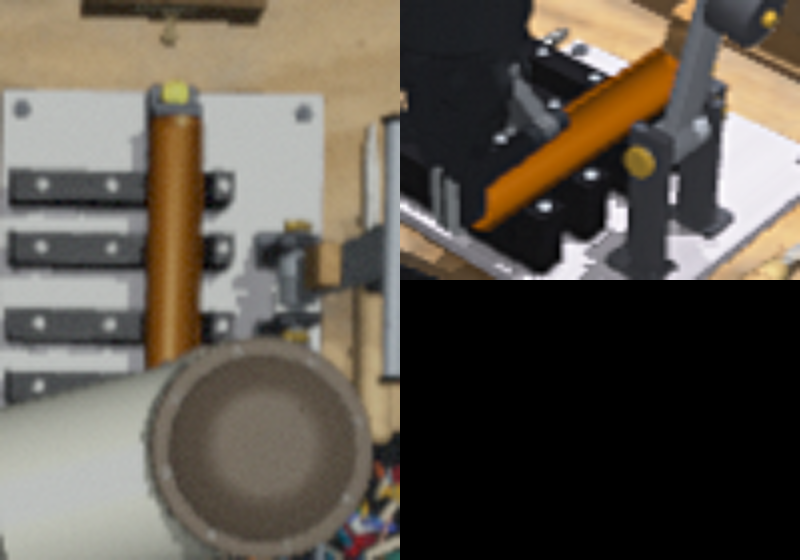

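Request:
arm_command:
  commands: [0.001,0,0,0,0.001,0,0,0,0.001,0,0,0,0,0,0,0,0,0,0,0]

```text
clock: 15.15
position: [526.7, -38.6, 43.1]
ee_rot: [1.0, -0.022, 0.01, -0.007]
contact_force: [-2.3, 0.1, 0.2]
gripper_width: 0.3
```

Request:
arm_command:
  commands: [-0.005,0,0,0,-0.015,0,0,0,-0.02,0,-0.01,0,0,0,-0.04,0,0,0,-0.045,0]

```text
clock: 15.65
position: [484.7, -38.1, 135.1]
ee_rot: [1.0, -0.021, 0.01, -0.006]
contact_force: [1.5, -0.3, 0.4]
gripper_width: -0.1
```

Request:
arm_command:
  commands: [0,0,-0.045,0,0,0,-0.045,0,0,0.01,-0.04,0,0.02,0.03,-0.01,0,0.03,0.03,0,0]
  jaw: 0.5

```text
clock: 16.15
position: [533.9, -111.1, 294.6]
ee_rot: [0.999, -0.017, 0.028, -0.008]
contact_force: [-0.3, 1.0, -0.2]
gripper_width: 42.5
```

```bash
python3 - <<'E'
from h import *
y,s,R=yaw(); print(y,s["position"],s["contact_force"],R.round(3).tolist())
snap('top','t12.png');snap('scene','s12.png'); T=cam('wrist')[2]; snap('wrist','w12.png')
for t in('tube','tube_end','stop_face','handle_near','handle_far'):
  print(t,place('top',t)[:2],place('scene',t)[:2],place('wrist',t,T)[:2])
E
```

```text
-1.930926293826928 [ 533.93357377 -111.102136    294.56506114] [-0.25413978  0.95167893 -0.21139975] [[0.998, -0.033, 0.056], [-0.034, -0.999, 0.014], [0.055, -0.016, -0.998]]
tube [(0.74, array([625.6, -45.2,  46.8]))] [(0.62, array([622.5, -48.3,  46.7]))] [(0.71, array([622.5,  15.4,  39.3])), (0.62, array([628.2, -42.1,  48.7]))]
tube_end [(0.85, array([713. , -47.9,  49.7])), (0.26, array([ 657.5, -139.3,  209.2]))] [(0.98, array([713.6, -47.9,  46.5]))] [(0.83, array([715.2, -46.6,  48.4]))]
stop_face [(0.67, array([713.8, -49.6,  48.7]))] [(0.54, array([708.9, -49.5,  51.3])), (0.54, array([715.4, -52.2,  12.6]))] [(0.73, array([708.7, -51.7,  57.5]))]
handle_near [(0.55, array([ 574.3, -133.7,  212.4]))] [(0.69, array([622.5,   6.9,  39.4])), (0.58, array([ 574.1, -131.6,  207.8]))] [(0.72, array([ 572.4, -129.4,  209.3]))]
handle_far [(0.93, array([ 658.5, -138.8,  209.7])), (0.28, array([684.2,  74.4,   1.2]))] [(0.78, array([ 651.3, -135. ,  207.9]))] [(0.62, array([ 654.7, -136.9,  213.1])), (0.24, array([426.4,  52.1,   2.1]))]
```

View pics/w12.png

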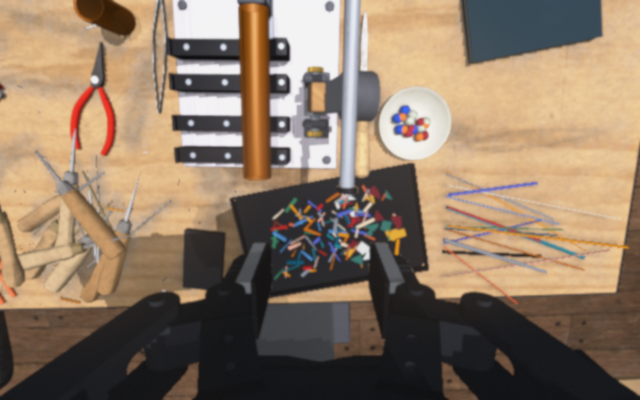

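View pics/t12.png

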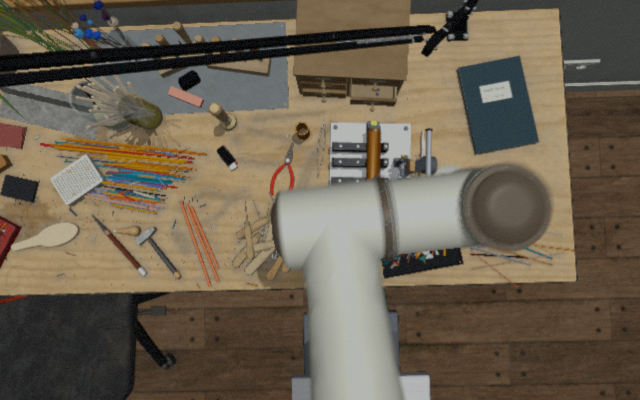

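Request:
arm_command:
  commands: [0.017,0.011,0.01,0.9,0.017,0.01,0.015,0,0,0,0.015,0,0,0,0,0,0,0,0,0]

```text
clock: 17.55
position: [569.1, -133.3, 251.7]
ee_rot: [0.999, -0.026, 0.024, -0.007]
contact_force: [0.0, 0.2, 0.4]
gripper_width: 43.1
```

```bash
python3 - <<'E'
from h import *
y,s,R=yaw(); print(y,s["position"],s["contact_force"],R.round(3).tolist(),s["joints"])
T=cam('wrist')[2]; snap('wrist','w13.png')
for t in('handle_near','handle_far'):
  print(t,place('wrist',t,T)[:2])
p=s["position"]; tgt=np.array([573,-132,210.5]); print('move', R.T@(tgt-(p-19*R[:,2])))
E
```

```text
-2.9515989024784375 [ 569.10721208 -133.34976957  251.67312149] [0.0281759  0.23154919 0.40479786] [[0.998, -0.051, 0.048], [-0.051, -0.999, 0.014], [0.047, -0.016, -0.999]] [ 0.04061108  0.28017693 -0.08997224 -0.01265538 -1.15190298  1.48391599]
handle_near [(0.57, array([ 576.3, -126.6,  211. ]))]
handle_far [(0.9, array([ 653.5, -138. ,  212. ]))]
move [ 1.85862039 -0.88743459 60.32746785]
```

View pics/w13.png

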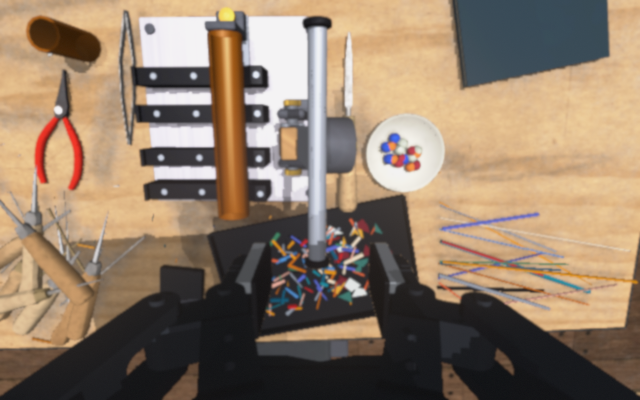

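Request:
arm_command:
  commands: [0.002,0,0.012,0,0,0,0.014,0,0,0,0.014,0,0,0,0.01,0,0,0,0.005,0]

```text
clock: 18.2
position: [575.2, -131.8, 197.4]
ee_rot: [0.999, -0.025, 0.028, -0.008]
contact_force: [-0.8, 0.3, -0.7]
gripper_width: 43.1
```

```bash
python3 look.py 14; python3 - <<'E'
from h import *
y,s,R=yaw(); p=s["position"]; tgt=np.array([573,-132,210.5]); print('move', R.T@(tgt-(p-19*R[:,2])))
E
```

```text
-2.879847861884166 [ 575.23391871 -131.75689276  197.38808516] [-0.80895816  0.34953646 -0.71857725]
move [-1.43088229  0.07520361  5.96712798]
```

View pics/c14.png

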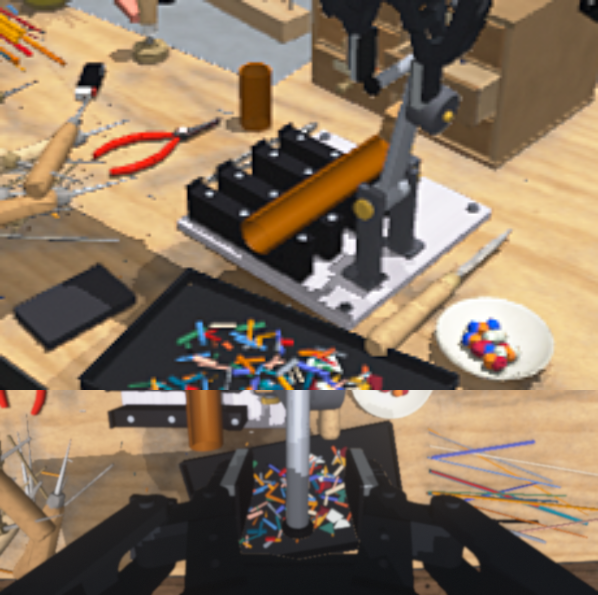

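Request:
arm_command:
  commands: [-0.001,0,0.004,0,0,0,0.002,0,0,0,0,0,0,0,0,0,0,0,0,0]
  jaw: 0.5

```text
clock: 18.8
position: [575.7, -131.8, 193.1]
ee_rot: [0.999, -0.025, 0.03, -0.008]
contact_force: [-0.3, -0.3, -0.1]
gripper_width: 42.6
```

Request:
arm_command:
  commands: [0,0,0,0,0,0,0,0,0,0,0,0,0,0,0,0,0,0,0,0]
  jaw: 0

```text
clock: 19.3
position: [575.9, -131.9, 193.7]
ee_rot: [0.999, -0.025, 0.03, -0.008]
contact_force: [0.6, 0.5, 1.4]
gripper_width: 7.7
```

```bash
python3 look.py 15
```

```text
-2.8708015018277115 [ 575.88086422 -131.88813705  193.71568998] [0.60023733 0.45879184 1.36076665]
```

View pics/c15.png

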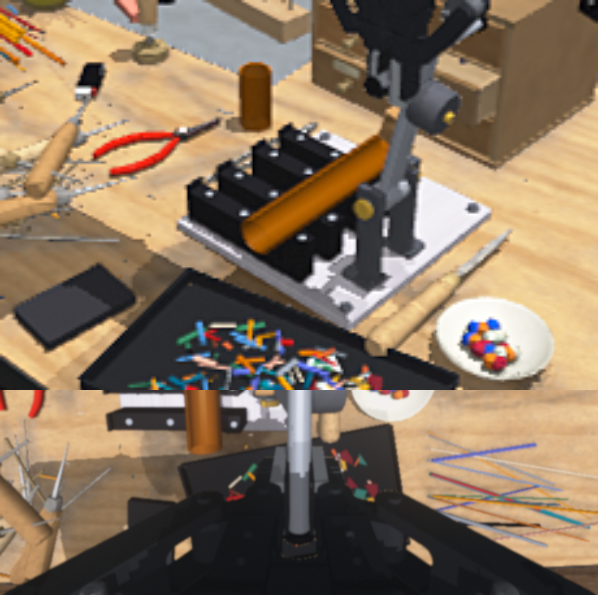

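```bash
cat > arc.py <<'E'
import sys
from h import *
d=float(sys.argv[1])
y,s,R=yaw(); p=s["position"]-19*R[:,2]
ey=np.array([0.9988,-0.049,0]); ev=np.array([0.049,0.9988,0]); H=np.array([614,-109.3,80.]) # ev: toward vee
r=p-H; v=r@ev; z=r[2]; a=r@ey; th=np.degrees(np.arctan2(z,v)); rad=np.hypot(v,z)
print("theta %.1f rad %.1f along %.1f yaw %.1f width %.1f F %s"%(th,rad,a,y,s["gripper_width"],np.round(s["contact_force"],1)))
q=p
for k in range(5):
    t=np.radians(th-d*(k+1)); w=(k+1)/5
    rr=rad+(135-rad)*w
    n=H+ev*rr*np.cos(t)+np.array([0,0,rr*np.sin(t)])+ey*(a+(-40-a)*w)
    print(np.round(R.T@(n-q),1)); q=n
E
python3 arc.py 1.5
```

```text
theta 100.6 rad 135.0 along -38.1 yaw -2.9 width 7.6 F [ 0.  -0.2  0.3]
[-0.3 -3.5 -0.6]
[-0.3 -3.5 -0.5]
[-0.4 -3.5 -0.4]
[-0.4 -3.5 -0.3]
[-0.4 -3.5 -0.2]
```

Request:
arm_command:
  commands: [0,-0.0035,-0.0006,0,0,-0.0035,-0.0005,0,0,-0.0035,-0.0004,0,0,-0.0035,-0.0003,0,0,-0.0035,-0.0002,0]

```text
clock: 19.9
position: [576.7, -115.8, 195.9]
ee_rot: [0.999, -0.025, 0.03, -0.005]
contact_force: [1.0, -4.3, -1.6]
gripper_width: 8.0
```

```bash
python3 arc.py 2; python3 look.py 16; python3 - <<'E'
from h import *
print(place('scene','handle_far')[:2],place('wrist','handle_far')[:2])
E
```

```text
theta 93.6 rad 135.2 along -38.1 yaw -2.9 width 8.0 F [ 1.  -4.3 -1.6]
[-0.4 -4.7 -0.1]
[-0.4 -4.7  0. ]
[-0.4 -4.7  0.2]
[-0.4 -4.7  0.3]
[-0.4 -4.7  0.5]
-2.875104717530814 [ 576.71581774 -115.75998901  195.92240001] [ 0.98870801 -4.27721751 -1.62483936]
[(0.95, array([ 652.2, -119. ,  212.1]))] [(0.72, array([ 653. , -119.5,  213.2])), (0.54, array([623.3,  16.2,  41.3]))]
```

View pics/c16.png

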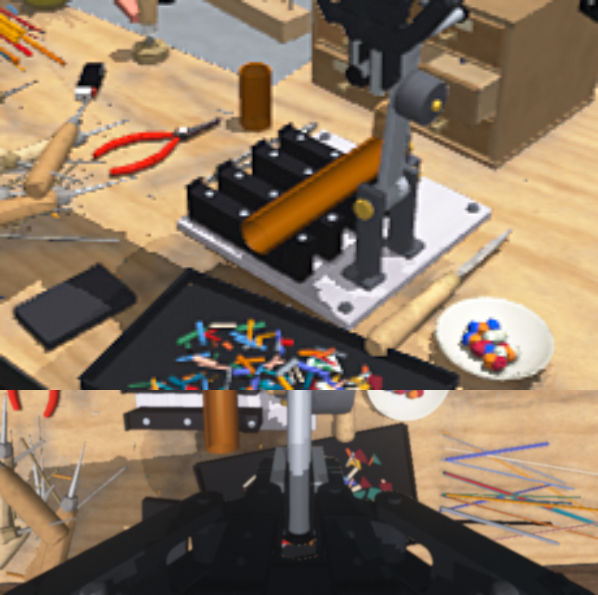

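Request:
arm_command:
  commands: [0,-0.0047,0,0,0,-0.0047,0.0001,0,0,-0.0047,0.0002,0,0,-0.0047,0.0003,0,0,-0.0047,0.0005,0]

```text
clock: 20.6
position: [578.1, -90.7, 196.3]
ee_rot: [0.999, -0.025, 0.031, -0.006]
contact_force: [0.7, -3.7, -1.5]
gripper_width: 7.8
```

```bash
python3 arc.py 2
```

```text
theta 83.0 rad 136.3 along -38.0 yaw -2.9 width 7.8 F [ 0.7 -3.7 -1.5]
[-0.5 -4.7  1. ]
[-0.5 -4.6  1.1]
[-0.5 -4.6  1.3]
[-0.5 -4.5  1.4]
[-0.5 -4.4  1.6]
```

Request:
arm_command:
  commands: [0,-0.0047,0.001,0,0,-0.0046,0.0011,0,0,-0.0046,0.0013,0,0,-0.0045,0.0014,0,0,-0.0044,0.0016,0]

```text
clock: 21.1
position: [579.5, -65.0, 191.8]
ee_rot: [0.999, -0.025, 0.031, -0.006]
contact_force: [-0.7, -2.1, 1.6]
gripper_width: 7.6
```

```bash
python3 arc.py 2
```

```text
theta 72.1 rad 137.4 along -37.8 yaw -2.9 width 7.6 F [-0.7 -2.1  1.6]
[-0.6 -4.3  2. ]
[-0.6 -4.3  2.2]
[-0.6 -4.2  2.3]
[-0.6 -4.1  2.5]
[-0.6 -4.   2.6]
```

Request:
arm_command:
  commands: [-0.0002,-0.0043,0.002,0,-0.0002,-0.0043,0.0022,0,-0.0002,-0.0042,0.0024,0,-0.0002,-0.0041,0.0025,0,-0.0002,-0.004,0.0026,0]

```text
clock: 21.6
position: [580.8, -40.7, 180.2]
ee_rot: [0.999, -0.024, 0.032, -0.007]
contact_force: [-1.1, -1.8, 1.6]
gripper_width: 7.8
```

```bash
python3 arc.py 2
```

```text
theta 60.8 rad 136.5 along -37.7 yaw -2.8 width 7.8 F [-1.1 -1.8  1.6]
[-0.6 -3.9  2.7]
[-0.6 -3.8  2.8]
[-0.6 -3.7  2.9]
[-0.7 -3.6  3.1]
[-0.7 -3.5  3.2]
```

Request:
arm_command:
  commands: [-0.0003,-0.0039,0.0027,0,-0.0003,-0.0038,0.0028,0,-0.0003,-0.0037,0.0029,0,-0.0003,-0.0036,0.0031,0,-0.0003,-0.0035,0.0032,0]

```text
clock: 22.1
position: [582.0, -19.0, 164.6]
ee_rot: [0.999, -0.024, 0.033, -0.007]
contact_force: [0.2, -0.1, 4.5]
gripper_width: 7.6
```

```bash
python3 arc.py 2
```

```text
theta 49.5 rad 136.1 along -37.6 yaw -2.8 width 7.6 F [ 0.2 -0.1  4.5]
[-0.7 -3.4  3.3]
[-0.7 -3.2  3.4]
[-0.7 -3.1  3.5]
[-0.7 -3.   3.6]
[-0.7 -2.8  3.7]
```

Request:
arm_command:
  commands: [-0.0004,-0.0034,0.0033,0,-0.0004,-0.0032,0.0034,0,-0.0004,-0.0031,0.0035,0,-0.0004,-0.003,0.0036,0,-0.0004,-0.0028,0.0037,0]

```text
clock: 22.6
position: [583.0, -1.3, 145.5]
ee_rot: [0.999, -0.024, 0.034, -0.008]
contact_force: [1.9, 0.1, 0.2]
gripper_width: 7.5
```

```bash
python3 arc.py 2; python3 look.py 17
```

```text
theta 38.6 rad 135.5 along -37.5 yaw -2.8 width 7.5 F [1.9 0.1 0.2]
[-0.7 -2.7  3.8]
[-0.8 -2.6  3.9]
[-0.8 -2.5  4. ]
[-0.8 -2.3  4.1]
[-0.8 -2.2  4.1]
-2.7989664064012345 [582.99173272  -1.3485948  145.51214148] [1.8508296  0.10408017 0.15008146]
```

View pics/c17.png

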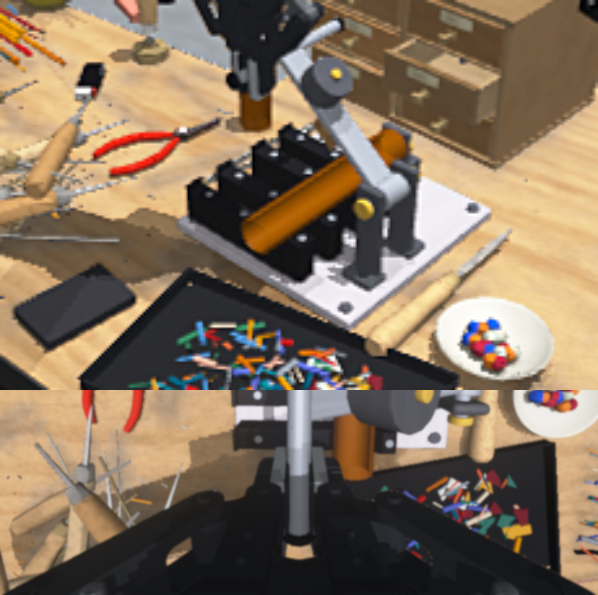

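Request:
arm_command:
  commands: [-0.0005,-0.0027,0.0038,0,-0.0005,-0.0026,0.0039,0,-0.0005,-0.0025,0.004,0,-0.0005,-0.0023,0.0041,0,-0.0005,-0.0022,0.0041,0]

```text
clock: 23.2
position: [583.8, 12.7, 125.0]
ee_rot: [0.999, -0.024, 0.036, -0.008]
contact_force: [2.6, -0.8, 0.9]
gripper_width: 8.1
```

```bash
python3 arc.py 1.5
```

```text
theta 28.0 rad 136.0 along -37.5 yaw -2.8 width 8.1 F [ 2.6 -0.8  0.9]
[-0.7 -1.4  3.2]
[-0.7 -1.3  3.3]
[-0.7 -1.2  3.3]
[-0.7 -1.1  3.3]
[-0.7 -1.   3.3]
```

Request:
arm_command:
  commands: [-0.0004,-0.0014,0.0032,0,-0.0004,-0.0013,0.0033,0,-0.0004,-0.0012,0.0033,0,-0.0004,-0.0011,0.0033,0,-0.0004,-0.001,0.0033,0]

```text
clock: 23.7
position: [584.2, 20.5, 107.2]
ee_rot: [0.999, -0.024, 0.037, -0.009]
contact_force: [2.1, 1.7, 2.0]
gripper_width: 7.7
```

```bash
python3 arc.py 1
```

```text
theta 19.8 rad 135.9 along -37.5 yaw -2.8 width 7.7 F [2.1 1.7 2. ]
[-0.7 -0.6  2.3]
[-0.7 -0.5  2.3]
[-0.7 -0.5  2.3]
[-0.7 -0.5  2.3]
[-0.7 -0.4  2.3]
```

Request:
arm_command:
  commands: [-0.0003,-0.0006,0.0023,0,-0.0003,-0.0005,0.0023,0,-0.0003,-0.0005,0.0023,0,-0.0003,-0.0005,0.0023,0,-0.0003,-0.0004,0.0023,0]

```text
clock: 24.2
position: [584.5, 24.3, 94.8]
ee_rot: [0.999, -0.024, 0.038, -0.01]
contact_force: [2.4, 2.9, 0.5]
gripper_width: 7.8
```

```bash
python3 arc.py 1; python3 look.py 18
```

```text
theta 14.4 rad 135.8 along -37.5 yaw -2.8 width 7.8 F [2.4 2.9 0.5]
[-0.7 -0.4  2.3]
[-0.7 -0.3  2.3]
[-0.7 -0.3  2.3]
[-0.7 -0.2  2.3]
[-0.7 -0.2  2.3]
-2.763640857501811 [584.46042178  24.28626786  94.83407611] [2.35280733 2.87923312 0.54678353]
```

View pics/c18.png

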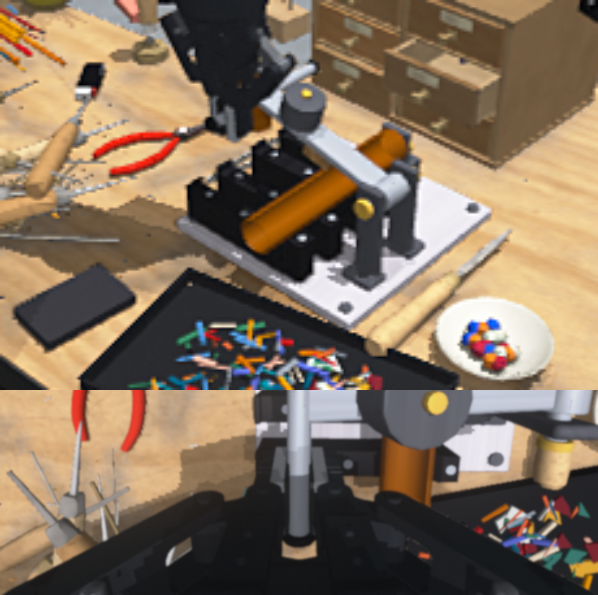

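Request:
arm_command:
  commands: [-0.0003,-0.0004,0.002,0,-0.0003,-0.0003,0.002,0,-0.0003,-0.0003,0.002,0,-0.0003,-0.0003,0.002,0,-0.0003,-0.0002,0.002,0]

```text
clock: 24.8
position: [584.6, 26.5, 85.0]
ee_rot: [0.999, -0.023, 0.039, -0.009]
contact_force: [2.4, 3.1, 1.9]
gripper_width: 7.8
```

```bash
python3 arc.py 0.5
```

```text
theta 10.1 rad 135.9 along -37.5 yaw -2.7 width 7.8 F [2.4 3.1 1.9]
[-0.6 -0.   1.2]
[-0.6  0.   1.2]
[-0.6  0.   1.2]
[-0.6  0.   1.2]
[-0.6  0.   1.1]
```

Request:
arm_command:
  commands: [-0.0002,0,0.0015,0,-0.0002,0,0.0015,0,-0.0002,0,0.0015,0,-0.0002,0,0.0015,0,-0.0002,0,0.0015,0]

```text
clock: 25.3
position: [584.7, 27.9, 76.3]
ee_rot: [0.999, -0.024, 0.04, -0.011]
contact_force: [3.2, 3.5, -0.7]
gripper_width: 7.8
```

Request:
arm_command:
  commands: [-0.0002,0,0.0012,0,-0.0002,0,0.0012,0,-0.0002,0,0.0012,0,-0.0002,0,0.0012,0,-0.0002,0,0.0012,0]

```text
clock: 25.8
position: [584.8, 28.6, 69.0]
ee_rot: [0.999, -0.024, 0.04, -0.011]
contact_force: [3.2, 3.9, 0.6]
gripper_width: 7.9
```

```bash
python3 arc.py 0.5;  python3 look.py 19
```

```text
theta 3.4 rad 136.1 along -37.4 yaw -2.8 width 7.9 F [3.2 3.9 0.6]
[-0.6  0.2  1.1]
[-0.6  0.2  1.1]
[-0.6  0.2  1.1]
[-0.6  0.2  1.1]
[-0.6  0.2  1.1]
-2.776166347861078 [584.7887171   28.59540367  69.04310958] [3.18169402 3.8589338  0.55768263]
```

View pics/c19.png

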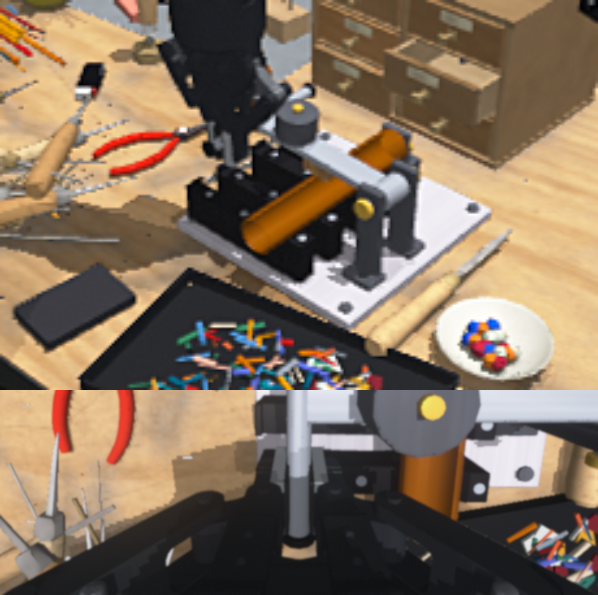

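Request:
arm_command:
  commands: [-0.0002,0,0.0007,0,-0.0002,0,0.0007,0,-0.0002,0,0.0007,0,-0.0002,0,0.0007,0,-0.0002,0,0.0007,0]

```text
clock: 26.4
position: [584.8, 28.8, 65.7]
ee_rot: [0.999, -0.023, 0.041, -0.011]
contact_force: [3.1, 3.8, 3.1]
gripper_width: 7.6
```

Request:
arm_command:
  commands: [0,0,0.0006,0,0,0,0.0006,0,0,0,0.0006,0,0,0,0.0006,0,0,0,0,0]

```text
clock: 26.9
position: [584.8, 28.9, 63.1]
ee_rot: [0.999, -0.023, 0.041, -0.011]
contact_force: [3.5, 3.9, 1.9]
gripper_width: 7.6
```

```bash
python3 arc.py 0.5
```

```text
theta 0.9 rad 136.1 along -37.4 yaw -2.7 width 7.6 F [3.5 3.9 1.9]
[-0.6  0.2  1.1]
[-0.6  0.3  1.1]
[-0.6  0.3  1.1]
[-0.6  0.3  1.1]
[-0.6  0.3  1.1]
```

Request:
arm_command:
  commands: [0,0,0.0005,0,0,0,0.0005,0,0,0,0.0005,0,0,0,0,0,0,0,0,0]

```text
clock: 27.4
position: [584.8, 29.1, 59.7]
ee_rot: [0.999, -0.024, 0.041, -0.012]
contact_force: [3.6, 3.3, -0.4]
gripper_width: 7.8
```

```bash
python3 arc.py 0.5;  python3 look.py 20; python3 - <<'E'
from h import *
im=cv2.imread('pics/s20.png')[180:270,290:390]; cv2.imwrite('pics/z20.png',cv2.resize(im,None,fx=6,fy=6,interpolation=cv2.INTER_CUBIC))
print(place('scene','handle_far')[:1],place('scene','weight')[:1],place('wrist','weight')[:1])
E
```

```text
theta -0.6 rad 136.3 along -37.5 yaw -2.9 width 7.8 F [ 3.6  3.3 -0.4]
[-0.6  0.3  1.1]
[-0.6  0.3  1.1]
[-0.6  0.3  1.1]
[-0.6  0.3  1.1]
[-0.6  0.4  1.1]
-2.8581910487516633 [584.82241059  29.11897132  59.71466949] [ 3.55520978  3.27017494 -0.43461074]
[(0.74, array([660.6,  23.7,  78.6]))] [(0.64, array([617.9, -16. , 111. ]))] [(0.82, array([620.4, -11.2, 110.4]))]
```

View pics/z20.png

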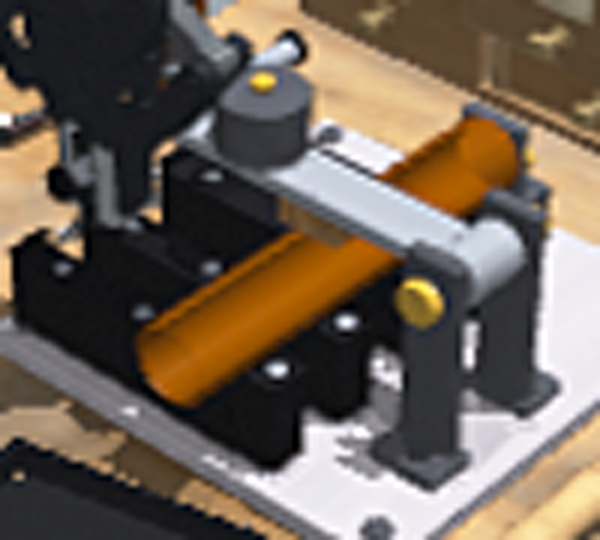

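Request:
arm_command:
  commands: [0,0,0.0004,0,0,0,0.0004,0,0,0,0.0004,0,0,0,0.0004,0,0,0,0.0004,0]

```text
clock: 28.15
position: [584.9, 29.1, 57.9]
ee_rot: [0.999, -0.025, 0.041, -0.012]
contact_force: [2.1, 3.4, 5.4]
gripper_width: 7.8
```

Request:
arm_command:
  commands: [0,0,0.0003,0,0,0,0.0003,0,0,0,0.0003,0,0,0,0.0003,0,0,0,0.0003,0]

```text
clock: 28.65
position: [584.9, 29.1, 57.9]
ee_rot: [0.999, -0.025, 0.041, -0.013]
contact_force: [0.6, 4.8, 5.5]
gripper_width: 7.8
```

Request:
arm_command:
  commands: [0,0,0,0,0,0,0,0,0,0,0,0,0,0,0,0,0,0,0,0]
  jaw: 0.3

```text
clock: 29.15
position: [576.8, 25.1, 52.8]
ee_rot: [0.999, -0.027, 0.032, -0.01]
contact_force: [0.2, 0.5, -0.2]
gripper_width: 25.5
```

```bash
python3 arc.py 0.5;  python3 look.py 21; python3 - <<'E'
from h import *
im=cv2.imread('pics/s21.png')[180:270,290:390]; a=cv2.resize(im,(400,360),interpolation=cv2.INTER_CUBIC)
b=cv2.resize(cv2.imread('pics/w21.png'),(400,250)); 
cv2.imwrite('pics/z21.png',np.vstack([a,b]))
E
```

```text
theta -3.6 rad 132.3 along -44.9 yaw -3.1 width 25.5 F [ 0.2  0.5 -0.2]
[ 0.9 -0.4  1.3]
[ 0.9 -0.4  1.3]
[ 0.9 -0.4  1.3]
[ 0.9 -0.4  1.3]
[ 0.9 -0.4  1.3]
-3.117059713962193 [576.84471934  25.10104619  52.80010424] [ 0.18186077  0.48751476 -0.15507897]
```

View pics/z21.png

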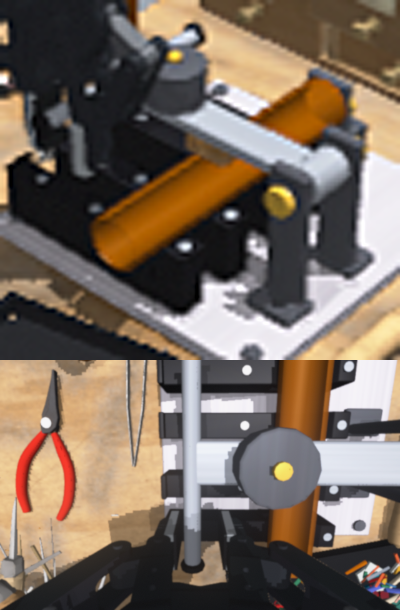

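Request:
arm_command:
  commands: [0,-0.002,0,0,0,0,-0.005,0,0,0,-0.01,0,0,0,-0.015,0,0,0,-0.02,0]
  jaw: 0.45

```text
clock: 29.75
position: [572.3, 26.2, 103.3]
ee_rot: [0.999, -0.027, 0.03, -0.009]
contact_force: [0.8, 0.7, -0.7]
gripper_width: 38.6
```

Request:
arm_command:
  commands: [0,0,-0.03,0,0,0,-0.03,0,-0.02,0,-0.03,0,-0.03,0,-0.03,0,-0.03,0,0,0]

```text
clock: 30.25
position: [487.6, 29.1, 230.1]
ee_rot: [0.999, -0.027, 0.035, -0.01]
contact_force: [0.1, 0.2, 0.5]
gripper_width: 38.7
```

```bash
python3 - <<'E'
from h import *
y,s,R=yaw(); print(y,s["position"],s["contact_force"],s["clock"])
snap('top','t22.png');snap('scene','s22.png'); T=cam('wrist')[2]; snap('wrist','w22.png')
for t in('tube','tube_end','stop_face','handle_near','handle_far','weight','hold_down'):
  print(t,place('top',t)[:1],place('scene',t)[:1],place('wrist',t,T)[:1])
a=cv2.resize(cv2.imread('pics/s22.png')[180:270,290:390],(400,360),interpolation=cv2.INTER_CUBIC)
b=cv2.resize(cv2.imread('pics/w22.png'),(400,250)); c=cv2.resize(cv2.imread('pics/t22.png')[100:240,330:430],(400,560),interpolation=cv2.INTER_CUBIC)
cv2.imwrite('pics/z22.png',np.hstack([np.vstack([a,b])[:560],c]))
E
```

```text
-3.124565236055667 [487.57612406  29.08231148 230.13195674] [0.08196985 0.17846258 0.46386449] 30.25
tube [(0.97, array([625.8, -46.9,  45. ]))] [(0.77, array([620.3, -47.4,  47.6]))] [(0.4, array([622.3,  15. ,  41.7]))]
tube_end [(0.89, array([710.9, -50.8,  51.1]))] [(0.72, array([713.2, -49. ,  48.7]))] [(0.53, array([617.5, -42.9,  48.3]))]
stop_face [(0.45, array([712.9, -50.5,  48.4]))] [(0.6, array([709.1, -44.6,  50.1]))] []
handle_near [(0.69, array([579.7,  28.5,  78.9]))] [(0.85, array([583.5,  26.2,  74.6]))] [(0.96, array([582.4,  30.1,  74.9]))]
handle_far [(0.6, array([663.6,  21.6,  75.8]))] [(0.97, array([661.2,  26.4,  77.7]))] []
weight [(0.96, array([624.5, -11.8, 101.4]))] [(0.7, array([616.8, -11.9, 107. ]))] [(0.95, array([623.5,  -8.5, 109.1]))]
hold_down [(0.72, array([665.2, 294.3,  -5. ]))] [(0.65, array([ 616.2, -106.9,   83.2]))] []
```

View pics/z22.png

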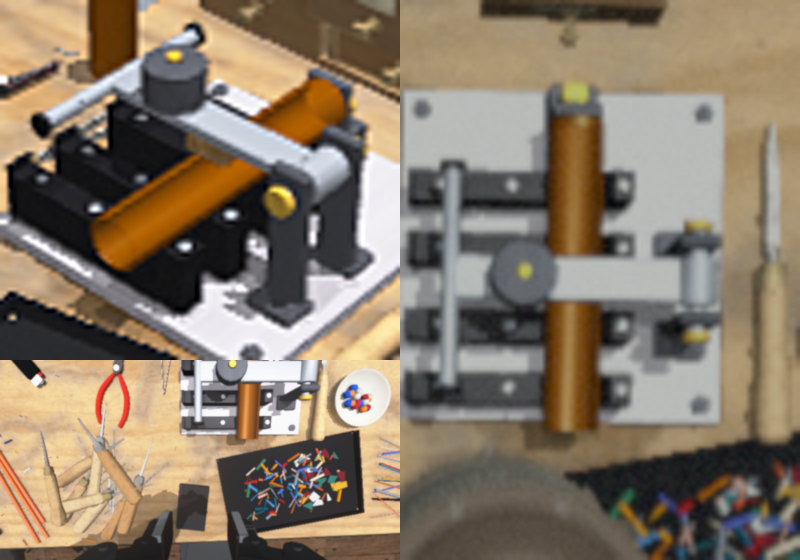

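```bash
python3 - <<'E'
from h import *
A=cv2.imread('pics/s14.png'); B=cv2.imread('pics/s22.png')
a=cv2.resize(A[225:260,305:345],(400,350),interpolation=cv2.INTER_CUBIC); b=cv2.resize(B[225:260,305:345],(400,350),interpolation=cv2.INTER_CUBIC)
cv2.imwrite('pics/z23.png',np.hstack([a,b]))
g=lambda I:cv2.cvtColor(I[225:260,305:335],cv2.COLOR_BGR2GRAY).astype(np.float32)
print(cv2.phaseCorrelate(g(A),g(B),cv2.createHanningWindow((30,35),cv2.CV_32F)))
A=cv2.imread('pics/t12.png'); B=cv2.imread('pics/t22.png');C=cv2.imread('pics/t11.png')
g=lambda I:cv2.cvtColor(I[110:145,358:388],cv2.COLOR_BGR2GRAY).astype(np.float32)
w=cv2.createHanningWindow((30,35),cv2.CV_32F)
print(cv2.phaseCorrelate(g(A),g(B),w),cv2.phaseCorrelate(g(C),g(B),w))
for I in(A,B,C): print(I[122:136,373].tolist())
E
```

```text
((-0.0931472618106941, 0.09967688351124693), 0.9803681775375649)
((0.023565523425293833, -0.07016887605264088), 0.9293262331574051) ((0.0361559575201813, -0.16687326052812068), 0.959516688187917)
[[107, 184, 183], [99, 181, 179], [93, 171, 170], [79, 133, 131], [99, 101, 98], [94, 90, 86], [73, 79, 91], [49, 86, 117], [43, 91, 127], [42, 90, 128], [39, 94, 139], [47, 101, 145], [47, 100, 144], [46, 99, 145]]
[[106, 185, 184], [102, 185, 184], [96, 176, 174], [83, 138, 136], [99, 100, 96], [99, 94, 91], [75, 84, 94], [46, 85, 119], [47, 95, 130], [42, 93, 130], [40, 96, 143], [48, 100, 145], [47, 101, 146], [45, 101, 146]]
[[108, 188, 187], [104, 189, 188], [94, 176, 174], [89, 143, 140], [103, 103, 98], [99, 94, 91], [80, 85, 97], [53, 91, 126], [46, 93, 132], [44, 93, 135], [47, 99, 147], [51, 106, 150], [49, 105, 150], [46, 103, 150]]
```

View pics/z23.png

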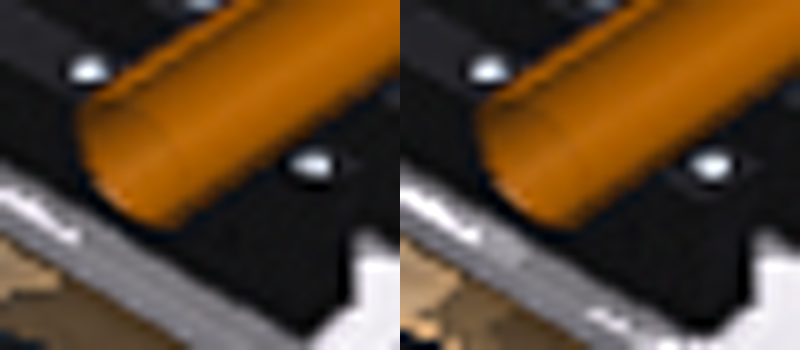

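```bash
python3 - <<'E'
from h import *
print(arm.read_state()["contact_force"]); print(arm.job_done())
E
```

```text
[-0.25262194 -0.6002897  -0.13741551]
the job is handed in; nothing more can be done
None
```

I rolled the tube into the vee, slid it against the length stop and lowered the hold-down until its cork foot rested on the tube. The job was handed in at about 30 s; no verdict was reported.

- **Rolling:** I pushed the tube along the skids with the two half-open fingers, then backed off. The cameras placed it in the vee, with its axis about 47 mm above the bench.
- **Sliding:** I pushed the near end with the closed fingers until it stalled. The wrist force there was about 4.7 N, against 1–2 N while the tube was sliding.
- **Lowering:** I gripped the near half of the handle and swung the hold-down through its arc at a slow, held rate. At the foot the motion stalled, with about 5.5 N upward on the tool.

**Last checks:**
- The top and scene pictures before and after the lowering match to about 0.1–0.2 pixel (well under 1 mm) at both tube ends.
- The last pictures show the cork foot on the tube and the tube's end against the stop. The gripper stood clear, with only the usual sensor noise on the wrist.

**Unmeasured or out of line:**
- **Foot force:** I could not measure the cork foot's force on the glass. I estimate 5–6 N at rest from the arm's weight.
- **Grip width:** The gripper read about 7.7 mm on the 10 mm bar, though the bar held and turned as expected.
- **Release:** When the jaws opened, the tool sprang about 10 mm from built-up strain. I saw no effect on the tube or the handle.

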